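# Put the rubber stamps away in their caddy

## Robot

A 6-joint arm with a two-finger parallel gripper is mounted at the origin on the work surface. World frame = base frame: x ahead of the robot, y to its left, z up, the work surface at z = 0. Lengths are in m, angles in rad, forces in N, time in s.
With the tool pointing down it reaches from about 0.375 to 0.9 m from the base axis. Payload 3.1 kg.
Tool frame: the origin (TCP) lies on the centre line of the jaws, within the pads' length; the fingertips stand ahead of it and the grasp point (between the pads) lies 3 mm ahead of it (robot.tip_reach is the z of the fingertips in the tool frame, in m); z points along the fingers, y is the line along which they close (so a half turn about z gives the same grasp; the last joint's range is limited). The gripper opens to 87 mm and grips with 3 to 60 N. Pads are 19 mm wide; open, the fingers measure 117 mm over their backs; the gripper's body (75 mm by 190 mm) begins 51 mm behind the grasp point.
Start: joints at [-1.46, 0.527, 1.433, -0, 1.181, -0.178], TCP at [0.178, -0.599, 0.245] pointing down, gripper open.
Joint ranges: [-3.08, 3.08], [-0.75, 2.2], [0.22, 2.44], [-1.43, 4.57], [0, 2.65], [-2.85, 2.85]. Speed limits (rad/s): [2.79, 2.79, 3.14, 3.14, 3.14, 3.14].

## Interface

Orientations are given as a unit quaternion [x, y, z, w].
In Python, from rig import sensors, eyes, ticket, robot gives the robot as it stands.
- The arm moves only by the tool drive_tool, never from a script. Its argument "deltas" is a list that holds one entry, the list of rows, each a list of 6 numbers: the shift along the tool's x, y, z in mm, then the turn, a rotation vector about the tool's x, y, z in rad. A call has 1 to 8 rows; each row shifts and turns the commanded pose from where the row before left it, along the tool's axes as they then stand; what a row does not reach is not made up. A row lasts 1/12 s, in which the tool goes at most 41.7 mm and 7.16 degrees, less where a joint would pass 70% of its speed; a pose out of reach is approached as far as the arm can. A call is refused whole if a number of a shift passes 41.7 or a number of a turn 0.125, either way. A call with a gripper value outside its range is refused whole. "gripper" is the opening in per cent of the stroke, from 0 (shut) to 100 (fully open), set as the call begins (left out, the last holds). The fingers move at their own pace and stop on an object; "squeeze" is the grip in N (left out, the last holds). Time passes only in rows, so rows that do not move let the fingers close. It gives the time, the measured TCP pose, the force, the opening and the grip force at its end, in the units of the state.
- sensors.get_obs(): the state, without advancing time (a new reading comes with each control period).
- eyes.camera(name): name is "scene" or "side" or "wrist"; returns a dict with "img" (420x560x3 uint8, red, green, blue), "fov_y" (degrees; the focal length in pixels is half the picture's height over the tangent of half this angle, whatever the lens; pixels are square), "cx", "cy" (the principal point, pixels), "D" ([k1, k2, p1, p2, k3] as OpenCV has them; the pictures are not rectified), "xyz" and "attitude" of the camera in the world; the wrist camera has in their place "hand_eye" (4x4, takes a point from camera to tool coordinates, whose origin is the TCP and whose axes are the flange's). Camera axes: x right, y up, looking along -z (the intrinsics and any distortion apply to the point x, -y, -z); pixel columns grow to the right and rows downward; lengths in m; the calibration is good to about 2 mm. A picture is of the moment at which its call begins: read the wrist's pose just before it. There is no depth.
- ticket.hand_in(): hands the job in; it is judged then, once.
The state is a dict: "time": time; "q": joint angles; "joint_velocities": joint speeds; "joint_torque": joint torques, N m; "position": TCP position; "tool_rot": TCP orientation; "ft_force": force on the tool from outside, world axes, zero at the start; "moment": the same for the moment, N m; "grip_width": finger opening in m; "grip_force": force on a finger pad.
Only numpy, scipy, OpenCV 4.12 (cv2) and the standard library are available. Lean on these libraries where they do the work, as an engineer would, in place of code of your own. Each camera call takes 0.05 s, during which the arm holds its last target. There are 200 camera calls.

## Task

Put the three rubber stamps away in the stamp caddy, each standing upright and flat on the floor of the pocket that has the shape of its base: round in round, square in square, long in long. The brass bell and the chess pawn have handles much like the stamps but do not belong there: leave them, the stapler and the paperweight where they stand.

Things in the scene. Friction and masses are not known exactly. Their poses are not given: they have to be found in the camera images.
- stamp_round: Rubber stamp with a round base: pale wood disc with black sole, 44 mm diameter, 18 mm high. A steel neck (18 mm diameter) carries an upright turned wooden handle, a 26 mm diameter cylinder from 44 to 74 mm above the underside, on the centre line, slightly narrowed at its very top (80 mm). About 70 g. Stands upright on the desk at any yaw. Origin: centre of its underside; z up.
- stamp_square: Rubber stamp with a square base: pale wood with black sole, 42 x 42 mm (sides along its x and y), 18 mm high. A steel neck (18 mm diameter) carries an upright turned wooden handle, a 26 mm diameter cylinder from 44 to 74 mm above the underside, on the centre line, slightly narrowed at its very top (80 mm). About 70 g. Stands upright on the desk at any yaw. Origin: centre of its underside; z up.
- stamp_long: Rubber stamp with a long narrow base: pale wood with black sole, 70 mm along its x by 28 mm along its y, 18 mm high. A steel neck (18 mm diameter) carries an upright turned wooden handle, a 26 mm diameter cylinder from 44 to 74 mm above the underside, on the centre line, slightly narrowed at its very top (80 mm). About 70 g. Stands upright on the desk at any yaw. Origin: centre of its underside; z up.
- bay_round: A fixed 106 (x) by 81 (y) mm block, one of three side by side in any order in the fixed wooden stamp caddy (tray 124 x 258 mm, rim 26 mm above the desk). Origin: centre of the block's underside, 6 mm above the desk; z up. Grey pocket floor 7 mm, block top 22 mm above the origin; pocket centred over the origin. This one has a round pocket, 66 mm diameter.
- bay_square: A fixed 106 (x) by 81 (y) mm block, one of three side by side in any order in the fixed wooden stamp caddy (tray 124 x 258 mm, rim 26 mm above the desk). Origin: centre of the block's underside, 6 mm above the desk; z up. Grey pocket floor 7 mm, block top 22 mm above the origin; pocket centred over the origin. This one has a square pocket, 64 x 64 mm, sides along x and y.
- bay_long: A fixed 106 (x) by 81 (y) mm block, one of three side by side in any order in the fixed wooden stamp caddy (tray 124 x 258 mm, rim 26 mm above the desk). Origin: centre of the block's underside, 6 mm above the desk; z up. Grey pocket floor 7 mm, block top 22 mm above the origin; pocket centred over the origin. This one has a long narrow pocket, 92 mm along its x by 50 mm along its y.
- bell: Small brass hand bell with a wooden handle, not a stamp: flared brass mouth 54 mm diameter at the foot, 82 mm tall, handle 22 mm diameter. Loose. Origin: centre of its underside.
- pawn: Large pale turned wooden chess pawn, not a stamp: foot 42 mm diameter, narrow waist, 29 mm ball head, 80 mm tall. Loose. Origin: centre of its underside.
- stapler: Green plastic stapler, 130 mm along its x, 36 mm wide, about 56 mm tall. Loose. Origin: centre of its underside.
- paperweight: Round glass paperweight, a dome 78 mm in diameter and 43 mm tall. Loose. Origin: centre of its underside.
There are look-alikes about, which are no part of the job. What is shaped like the stamp_round but blue or turquoise is not meant.

How it is judged:
At the end, for the whole second after the job is handed in: Each stamp stands upright (within 0.1 rad) and at rest in the pocket of its own shape, its underside on the pocket floor (less than 4 mm above it) and its centre within 18 mm of the pocket's; bell, pawn, stapler and paperweight are upright and within 20 mm of where they started (horizontal distance between stamp_round and bay_round below 0.018 m and z of stamp_round in the frame of bay_round between 0.003 and 0.011 m and angle between each of stamp_round, stamp_square, stamp_long's own z axis and vertical below 0.1 rad and linear speed of each of stamp_round, stamp_square, stamp_long below 0.02 m/s and angular speed of each of stamp_round, stamp_square, stamp_long below 0.2 rad/s and horizontal distance between stamp_square and bay_square below 0.018 m and z of stamp_square in the frame of bay_square between 0.003 and 0.011 m and horizontal distance between stamp_long and bay_long below 0.018 m and z of stamp_long in the frame of bay_long between 0.003 and 0.011 m and distance of each of bell, pawn, stapler, paperweight from where it was at the start of the episode below 0.02 m and angle between each of bell, pawn, stapler, paperweight's own z axis and vertical below 0.15 rad); the robot touches nothing.
It fails at once if the bell is moved more than 20 mm or tipped over (distance of bell from where it was at the start of the episode above 0.02 m or angle between bell's own z axis and vertical above 0.3 rad).
It fails at once if the pawn is moved more than 20 mm or tipped over (distance of pawn from where it was at the start of the episode above 0.02 m or angle between pawn's own z axis and vertical above 0.3 rad).
It fails at once if the stapler is moved more than 20 mm or tipped over (distance of stapler from where it was at the start of the episode above 0.02 m or angle between stapler's own z axis and vertical above 0.3 rad).
It fails at once if the paperweight is moved more than 20 mm or tipped over (distance of paperweight from where it was at the start of the episode above 0.02 m or angle between paperweight's own z axis and vertical above 0.3 rad).
It also fails if it takes over 88 s, if anything falls off the work surface, if the arm or the gripper's body presses on something with over 40 N, if the wrist force passes 120 N, or if a joint passes its speed limit or range.

## Working session

There is one attempt and no reset: what is moved stays moved. The work goes in short steps, Python scripts to look and compute and a tool call to move; the robot and the scene stay as the last step left them, time stands still between calls to the robot, and variables do not carry over. Pictures are saved under pics/ and viewed, at most 14 in all, crops included, and the job is handed in when it is done.

Besides the shell and the picture viewer there is one more tool, called after "Call:" as name(argument=value, ...) on one line, values as JSON. drive_tool: Moves the arm, as the interface text tells. Its arguments: {"type":"object","properties":{"deltas":{"type":"array"},"gripper":{"type":"number"},"squeeze":{"type":"number"}},"required":["deltas"]}

```bash
mkdir -p pics; cat > h.py <<'E'
import numpy as np, cv2
from scipy.spatial.transform import Rotation as R
from rig import sensors, eyes, ticket, robot
def shot(n,fn=None):
    o=sensors.get_obs(); c=eyes.camera(n)
    if fn: cv2.imwrite('pics/'+fn,c['img'][:,:,::-1])
    return o,c
def K(c):
    f=210/np.tan(np.radians(c['fov_y'])/2); return np.array([[f,0,c['cx']],[0,f,c['cy']],[0,0,1.]])
def pose(o,c):
    if 'hand_eye' in c:
        T=np.eye(4);T[:3,:3]=R.from_quat(o['tool_rot']).as_matrix();T[:3,3]=o['position'];T=T@np.array(c['hand_eye']);return T[:3,:3],T[:3,3]
    a=np.array(c['attitude']); return (a if a.shape==(3,3) else R.from_quat(a).as_matrix()), np.array(c['xyz'])
def ray(o,c,px,z):
    p=cv2.undistortPoints(np.array([[px]],float),K(c),np.array(c['D'],float))[0,0]
    M,t=pose(o,c); d=M@np.array([p[0],-p[1],-1]); return t+d*(z-t[2])/d[2]
def proj(o,c,P):
    M,t=pose(o,c); q=(np.atleast_2d(P)-t)@M; q=q*[1,-1,-1]
    return cv2.projectPoints(q,np.zeros(3),np.zeros(3),K(c),np.array(c['D'],float))[0][:,0]
E
python3 - <<'E'
from h import *
for n in('scene','side','wrist'):
    o,c=shot(n,n+'0.png'); print(n,{k:v for k,v in c.items() if k!='img'})
print(o,robot.tip_reach)
E
```

```text
scene {'fov_y': 47.19174606857938, 'cx': 281.6060426826209, 'cy': 206.94524337465987, 'D': array([-0.0243469,  0.       ,  0.       ,  0.       ,  0.       ]), 'xyz': array([1.14376531, 0.57494046, 0.87335684]), 'attitude': array([0.15136958, 0.35259033, 0.83744361, 0.38917286])}
side {'fov_y': 49.85827926477593, 'cx': 279.26554688404667, 'cy': 201.35908391138162, 'D': array([-0.0648134,  0.       ,  0.       ,  0.       ,  0.       ]), 'xyz': array([0.41945169, 1.02491703, 0.68780372]), 'attitude': array([-0.02036011,  0.48505378,  0.87219744, -0.05983251])}
wrist {'fov_y': 64.69046036861529, 'cx': 280.89105603026803, 'cy': 206.85770976974567, 'D': array([-0.04886119,  0.        ,  0.        ,  0.        ,  0.        ]), 'hand_eye': array([[ 5.02972839e-04,  9.62731257e-01,  2.70459374e-01,
         7.44128131e-02],
       [ 9.99999826e-01, -4.00907832e-04, -4.32620429e-04,
         2.60998557e-04],
       [-3.08067929e-04,  2.70459544e-01, -9.62731292e-01,
        -1.41142170e-01],
       [ 0.00000000e+00,  0.00000000e+00,  0.00000000e+00,
         1.00000000e+00]])}
{'time': 0.1, 'q': array([-1.46050460e+00,  5.28408425e-01,  1.43377642e+00, -1.74991492e-05,
        1.18141096e+00, -1.78487343e-01]), 'joint_velocities': array([-0.00044102, -0.0023775 , -0.00276799,  0.00091013, -0.00010038,
        0.00049739]), 'joint_torque': array([-3.17106415e-04, -4.40983629e+01, -1.77150893e+01,  6.35072985e-02,
        5.34246024e-02, -4.33652815e-05]), 'position': array([ 0.17795044, -0.59848138,  0.2436471 ]), 'tool_rot': array([ 9.89592953e-01,  1.43891569e-01,  2.60582813e-05, -1.00126742e-03]), 'ft_force': array([-0.56886483,  0.2015461 , -0.13368748]), 'moment': array([-0.01321669,  0.09352206,  0.04912322]), 'grip_force': 0.0, 'grip_width': 0.08717772496205502} 0.022
```

View pics/scene0.png

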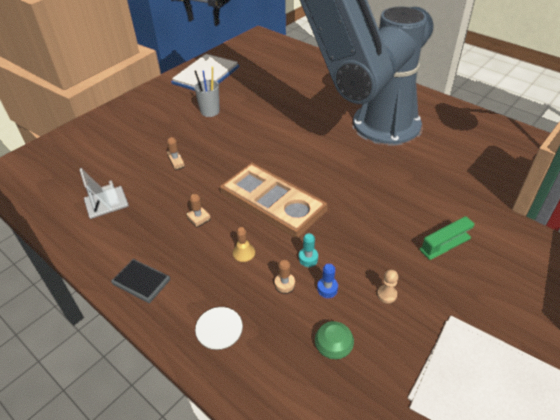

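View pics/side0.png

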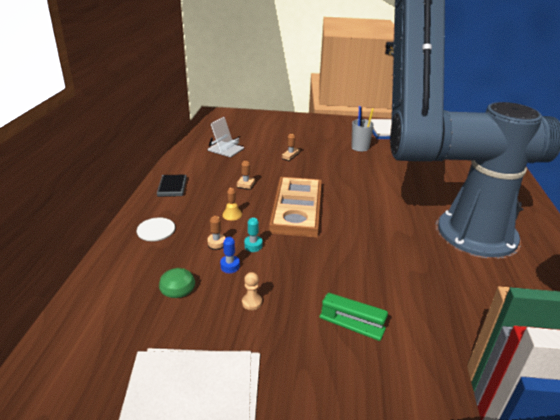

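Scene view: the candidates with wooden handles are the brass bell (243,245), the natural-wood round-base stamp (285,275), the square-base one (198,210), the long-base one (176,155) and the pawn (388,285). Blue (328,280) and turquoise (309,250) are look-alikes and are not meant. The caddy is at (273,195). I'll confirm in an enlarged crop.

```bash
python3 - <<'E'
import cv2
a=cv2.imread('pics/scene0.png')[130:310,140:380]; cv2.imwrite('pics/c1.png',cv2.resize(a,(800,600),interpolation=cv2.INTER_CUBIC))
a=cv2.imread('pics/side0.png')[125:275,190:390]; cv2.imwrite('pics/c2.png',cv2.resize(a,(800,600),interpolation=cv2.INTER_CUBIC))
E
```

```text
(no output)
```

View pics/c1.png

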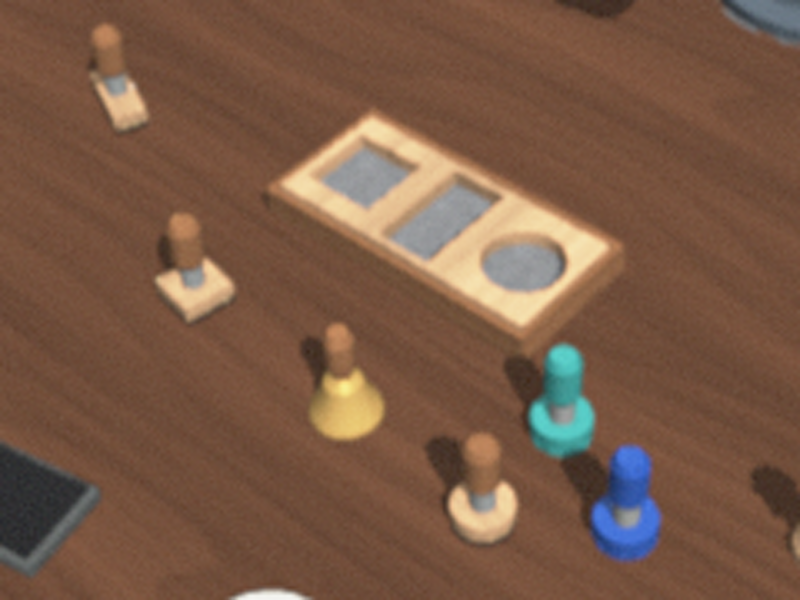

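View pics/c2.png

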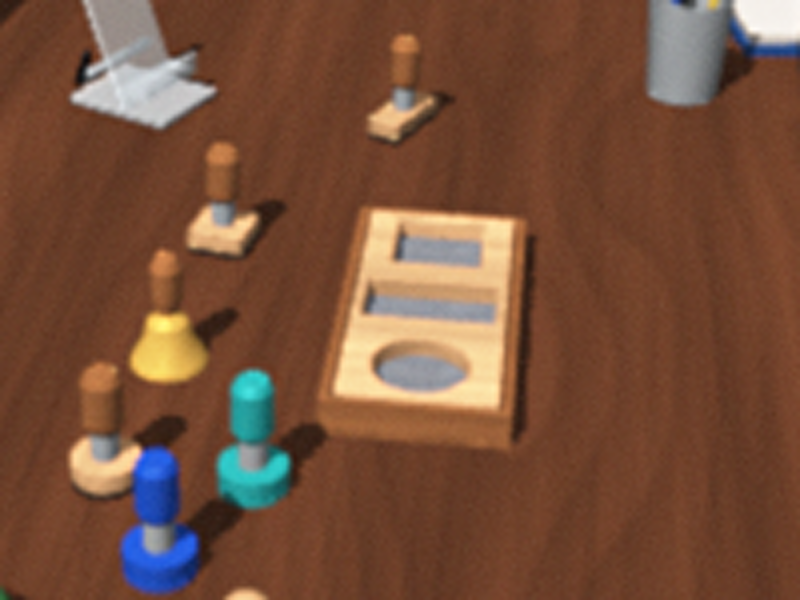

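Both crops confirm it: the natural-wood round stamp is at c1 (482,500), the square at (195,285), the long at (120,100). The pockets run square, long, round from far left to near. Now localize.

```bash
python3 - <<'E'
from h import *
A=shot('scene');B=shot('side')
f1=lambda p:(140+p[0]/3.333-.35,130+p[1]/3.333-.35); f2=lambda p:(190+p[0]/4-.4,125+p[1]/4-.4)
def s(n,p1,p2,z):
    a=ray(*A,f1(p1),z)[:2] if p1 else None;b=ray(*B,f2(p2),z)[:2] if p2 else None;print(n,a,b)
s('long',(110,55),(404,63),.057);s('sq',(186,243),(222,174),.059);s('rd',(482,465),(101,402),.059)
s('teal',(564,378),(252,410),.059);s('blue',(629,482),(156,490),.059);s('bell',(340,352),(165,283),.068)
s('c_sqpk',(366,174),(440,250),.013);s('c_long',(444,219),(430,305),.013);s('c_rd',(524,265),(420,370),.013)
for p in [(268,187),(372,110),(623,247),(523,338)]: s('cor',p,None,.026)
for p in [(362,208),(526,219),(514,432),(322,405)]: s('cor',None,p,.026)
# long base top corners
for p in [(92,72),(128,130),(148,120)]: s('Lb',p,None,.016)
for p in [(368,120),(437,92),(395,138)]: s('Lb',None,p,.016)
for p in [(156,283),(191,318),(234,288)]: s('Sb',p,None,.016)
for p in [(190,230),(240,248),(262,215)]: s('Sb',None,p,.016)
for c,p,z in[(A,(390,283),.05),(A,(448,238),.03),(A,(334,340),.02)]:print(ray(*c,p,z)[:2])
E
```

```text
long [ 0.54369601 -0.36253015] [ 0.54167252 -0.37521945]
sq [ 0.65636932 -0.1428506 ] [ 0.65449399 -0.14821195]
rd [0.67294335 0.15571681] [0.67114611 0.15397835]
teal [0.58230723 0.1505733 ] [0.57962383 0.14790637]
blue [0.62398363 0.23574855] [0.61953961 0.23349725]
bell [0.66658919 0.0247082 ] [0.65923535 0.02637544]
c_sqpk [ 0.48238884 -0.13028687] [ 0.48894398 -0.14161873]
c_long [ 0.48199203 -0.04691591] [ 0.48925822 -0.06289567]
c_rd [0.4814796  0.03336375] [0.48837859 0.02049249]
cor [ 0.55256917 -0.16900992] None
cor [ 0.43149118 -0.1703222 ] None
cor [0.42938777 0.08693715] None
cor [0.54869168 0.08754936] None
cor None [ 0.55174758 -0.17295977]
cor None [ 0.42731618 -0.17636531]
cor None [0.42213027 0.09990401]
cor None [0.54500497 0.0894864 ]
Lb [ 0.53918457 -0.40325863] None
Lb [ 0.57048042 -0.3190757 ] None
Lb [ 0.55128889 -0.3159141 ] None
Lb None [ 0.56764289 -0.34489422]
Lb None [ 0.51488126 -0.41027808]
Lb None [ 0.54149453 -0.3150571 ]
Sb [ 0.67418837 -0.16605102] None
Sb [ 0.68170321 -0.11876048] None
Sb [ 0.64028628 -0.11671488] None
Sb None [ 0.67731164 -0.13573979]
Sb None [ 0.63540011 -0.11525066]
Sb None [ 0.62785684 -0.16747233]
[0.55448806 0.34439523]
[0.34481838 0.3744801 ]
[0.72108039 0.3243908 ]
```

Call:
drive_tool(deltas=[[[28,-8,3,0,0,0],[28,-8,3,0,0,0],[28,-8,3,0,0,0],[28,-8,3,0,0,0],[28,-8,3,0,0,0],[28,-8,3,0,0,0],[28,-8,3,0,0,0],[28,-8,3,0,0,0]]], gripper=55)

```text
time: 0.92
position: [0.3755, -0.473, 0.2204]
tool_rot: [0.99, 0.144, -0.0, -0.0]
ft_force: [0.1, 0.3, -0.4]
grip_width: 0.0493
grip_force: 0.0
```

Call:
drive_tool(deltas=[[[28,-8,3,0,0,0],[28,-8,3,0,0,0],[28,-8,3,0,0,0],[28,-8,3,0,0,0],[28,-8,3,0,0,0],[28,-8,3,0,0,0],[20,-6,3,0,0,0],[0,0,0,0,0,0]]])

```text
time: 1.58
position: [0.5424, -0.3655, 0.1987]
tool_rot: [0.989, 0.146, 0.001, -0.001]
ft_force: [0.6, 0.8, 0.1]
grip_width: 0.0482
grip_force: 0.0
```

```bash
python3 - <<'E'
from h import *
o,c=shot('wrist','w1.png');print(o['time'],o['position'],o['tool_rot'],o['q'])
E
```

```text
1.5833 [ 0.54242244 -0.36547754  0.19869401] [ 9.89280403e-01  1.46025299e-01  6.05034845e-04 -7.27947834e-04] [-0.76426361  0.61696977  1.39895757  0.00204776  1.12607439  0.51255264]
```

View pics/w1.png

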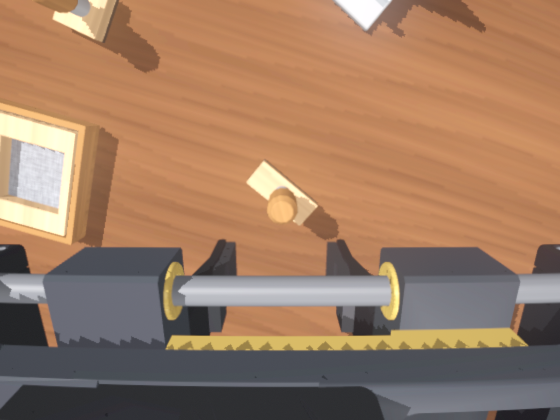

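The wrist view shows the long stamp: base corners (265,161), (247,184), (317,204), (298,224), handle top centre (282,206).

```bash
python3 - <<'E'
from h import *
o,c=shot('wrist')
P=[ray(o,c,p,.018)[:2] for p in[(265,161),(247,184),(317,204),(298,224)]]
print(np.round(P,4),np.round(np.mean(P,0),4)); 
for a,b in((0,2),(1,3),(0,1)): d=P[b]-P[a];print(np.hypot(*d),np.degrees(np.arctan2(d[1],d[0])))
print(ray(o,c,(282,206),.08)[:2])
for p in[(97,125),(76,242)]:print(ray(o,c,p,.026)[:2])
r=R.from_quat(o['tool_rot']).as_matrix();print(r)
E
```

```text
[[ 0.5652 -0.3436]
 [ 0.5381 -0.3328]
 [ 0.5387 -0.4057]
 [ 0.5129 -0.3938]] [ 0.5387 -0.369 ]
0.06751653014341474 -113.11370574161687
0.06596401910193253 -112.47188319551631
0.029113422611237474 158.29809728129766
[ 0.54296787 -0.36741563]
[ 0.55395106 -0.18327025]
[ 0.42996583 -0.17889625]
[[ 9.57554609e-01  2.88251248e-01 -6.22813450e-04]
 [ 2.88251655e-01 -9.57554425e-01  7.12142329e-04]
 [-3.91101860e-04 -8.61442177e-04 -9.99999552e-01]]
```

Call:
drive_tool(deltas=[[[-2,2,30,0,0,0],[0,0,30,0,0,0],[0,0,30,0,0,0],[0,0,25,0,0,0],[0,0,15,0,0,0],[0,0,6,0,0,0],[0,0,0,0,0,0],[0,0,0,0,0,0]]])

```text
time: 2.35
position: [0.5377, -0.3722, 0.0641]
tool_rot: [0.99, 0.143, 0.0, 0.0]
ft_force: [0.2, -0.5, -0.9]
grip_width: 0.0482
grip_force: 0.0
```

Call:
drive_tool(deltas=[[[0,0,0,0,0,0],[0,0,0,0,0,0],[0,0,0,0,0,0],[0,0,0,0,0,0],[0,0,0,0,0,0],[0,0,0,0,0,0]]], gripper=0, squeeze=20)

```text
time: 2.85
position: [0.5381, -0.371, 0.0643]
tool_rot: [0.99, 0.144, 0.0, 0.0]
ft_force: [-0.6, 1.7, 4.4]
grip_width: 0.0252
grip_force: 20.0
```

Call:
drive_tool(deltas=[[[0,0,-20,0,0,0],[0,0,-30,0,0,0],[0,-10,-30,0,0,0],[5,-30,0,0,0,0],[5,-32,0,0,0,0],[5,-32,0,0,0,0],[5,-32,0,0,0,0],[5,-32,0,0,0,0]]])

```text
time: 3.52
position: [0.5138, -0.2017, 0.1436]
tool_rot: [0.99, 0.144, 0.0, 0.0]
ft_force: [0.8, 0.2, -1.4]
grip_width: 0.0252
grip_force: 20.0
```

Call:
drive_tool(deltas=[[[5,-32,0,0,0,0],[5,-32,0,0,0,0],[5,-32,0,0,0,0],[5,-32,0,0,0,0],[5,-25,0,0,0,0],[0,-5,0,0,0,0],[0,0,0,0,0,0],[0,0,0,0,0,0]]])

```text
time: 4.18
position: [0.4938, -0.0448, 0.1437]
tool_rot: [0.99, 0.144, 0.001, 0.001]
ft_force: [-0.8, -0.1, -0.5]
grip_width: 0.0251
grip_force: 20.0
```

Call:
drive_tool(deltas=[[[0,0,0,0,0,0.1175],[0,0,0,0,0,0.1175],[0,0,0,0,0,0.1175],[0,0,0,0,0,0.1175],[0,0,0,0,0,0.1175],[0,0,0,0,0,0.1175],[0,0,0,0,0,0.1175],[0,0,0,0,0,0.1175]]])

```text
time: 4.85
position: [0.4941, -0.0465, 0.1436]
tool_rot: [0.946, -0.324, 0.001, 0.0]
ft_force: [-0.0, -0.7, -0.2]
grip_width: 0.0254
grip_force: 20.0
```

Call:
drive_tool(deltas=[[[0,0,0,0,0,0.1175],[0,0,0,0,0,0.1175],[0,0,0,0,0,0],[0,0,0,0,0,0]]])

```text
time: 5.18
position: [0.4937, -0.0459, 0.1436]
tool_rot: [0.904, -0.428, 0.001, 0.0]
ft_force: [-0.7, 0.6, -1.5]
grip_width: 0.0251
grip_force: 20.0
```

```bash
python3 - <<'E'
from h import *
o,c=shot('wrist','w2.png');print(o['time'],o['position'],R.from_quat(o['tool_rot']).as_matrix(),o['q'],o['grip_width'])
E
```

```text
5.1833 [ 0.49373796 -0.04589936  0.14355118] [[ 6.33217315e-01 -7.73973525e-01  9.02142586e-04]
 [-7.73973416e-01 -6.33217858e-01 -5.42839692e-04]
 [ 9.91396346e-04 -3.54498887e-04 -9.99999446e-01]] [-3.18323156e-01  5.14452314e-01  1.84904026e+00 -3.32604288e-04
  7.77073389e-01  2.13780288e+00] 0.025071891151594538
```

View pics/w2.png

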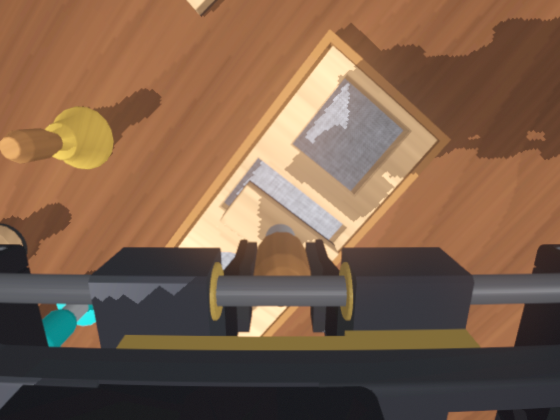

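The wrist view shows the long stamp held over the long pocket, aligned with it by eye; caddy end corners are (334,30) and (447,142), square pocket corners about (343,75), (410,130), (352,192), (293,143).

```bash
python3 - <<'E'
from h import *
o,c=shot('wrist')
q=lambda p,z:np.round(ray(o,c,p,z)[:2],4)
print([q(p,.026) for p in[(334,30),(447,142)]])
S=[q(p,.028) for p in[(346,72),(411,130)]];print(S)
S=[q(p,.013) for p in[(352,192),(293,143)]];print(S)
print('longpk corner',q((259,159),.028),q((222,207),.028), q((344,228),.013))
a,b=q((252,183),.097),q((338,243),.097);d=b-a;print('base edge',a,b,np.degrees(np.arctan2(d[1],d[0])))
for x,y,z in [(.490,-.043,.028)]:
  cs=[(x+i*.046,y+j*.025,z) for i in(-1,1) for j in(-1,1)]+[(x+i*.032,y-.082+j*.032,z) for i in(-1,1) for j in(-1,1)]
  print(np.round(proj(o,c,cs)))
E
```

```text
[array([ 0.5488, -0.1725]), array([ 0.4282, -0.1695])]
[array([ 0.5233, -0.1563]), array([ 0.4572, -0.1573])]
[array([ 0.4546, -0.0921]), array([ 0.5191, -0.0918])]
longpk corner [ 0.5328 -0.0664] [ 0.5319 -0.0172] [ 0.4382 -0.0641]
base edge [ 0.5295 -0.0629] [ 0.4663 -0.0667] -176.5591430777703
[[345. 226.]
 [306. 269.]
 [257. 155.]
 [219. 203.]
 [410. 130.]
 [353. 193.]
 [348.  72.]
 [292. 141.]]
```

Call:
drive_tool(deltas=[[[-5,1,0,0,0,0.03],[-5,1,10,0,0,0],[0,0,15,0,0,0],[0,0,15,0,0,0],[0,0,12,0,0,0],[0,0,8,0,0,0],[0,0,4,0,0,0],[0,0,1,0,0,0]]])

```text
time: 5.95
position: [0.4852, -0.0379, 0.0779]
tool_rot: [0.897, -0.442, -0.001, 0.0]
ft_force: [0.5, -0.8, -1.0]
grip_width: 0.0248
grip_force: 20.0
```

Call:
drive_tool(deltas=[[[0,0,0.5,0,0,0],[0,0,0,0,0,0]]])

```text
time: 6.12
position: [0.4857, -0.0379, 0.0784]
tool_rot: [0.897, -0.442, 0.0, -0.0]
ft_force: [0.3, 1.0, -0.5]
grip_width: 0.025
grip_force: 20.0
```

Call:
drive_tool(deltas=[[[0,0,1,0,0,0],[0,0,0,0,0,0],[0,0,0,0,0,0],[0,0,0,0,0,0],[0,0,0,0,0,0]]], gripper=55)

```text
time: 6.53
position: [0.4855, -0.0378, 0.0773]
tool_rot: [0.897, -0.442, 0.0, -0.0]
ft_force: [0.4, -0.5, -0.4]
grip_width: 0.0461
grip_force: 0.0
```

Call:
drive_tool(deltas=[[[0,0,-15,0,0,0],[0,0,-25,0,0,0],[0,0,-30,0,0,0],[0,0,-30,0,0,0],[0,0,-20,0,0,0],[0,0,0,0,0,0],[0,0,0,0,0,0]]])

```text
time: 7.12
position: [0.4859, -0.0379, 0.1981]
tool_rot: [0.897, -0.442, 0.002, -0.0]
ft_force: [-0.4, -0.2, -0.1]
grip_width: 0.0482
grip_force: 0.0
```

```bash
python3 - <<'E'
from h import *
o,c=shot('wrist');print(o['time'],o['position'],R.from_quat(o['tool_rot']).as_matrix())
_,b=shot('side')
cv2.imwrite('pics/w3.png',np.hstack([cv2.resize(c['img'],(450,338)),cv2.resize(b['img'][125:275,190:340],(338,338))])[:,:,::-1])
E
```

```text
7.1167 [ 0.48586046 -0.03793115  0.19810515] [[ 6.08923620e-01 -7.93223339e-01  2.95979928e-03]
 [-7.93224796e-01 -6.08928206e-01 -9.29379507e-04]
 [ 2.53951078e-03 -1.78186504e-03 -9.99995188e-01]]
```

View pics/w3.png

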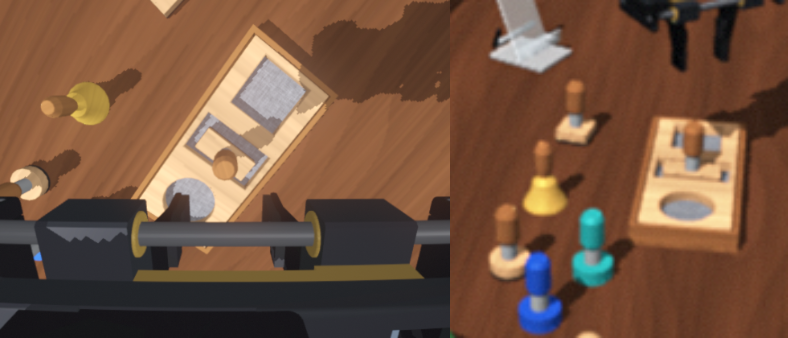

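The long stamp stands flat in its pocket with a margin on every side. Next is the square one.

Call:
drive_tool(deltas=[[[24,-9,0,0,0,0],[24,-9,0,0,0,0],[24,-9,0,0,0,0],[24,-9,0,0,0,0],[24,-9,0,0,0,0],[24,-9,0,0,0,0],[24,-9,0,0,0,0],[20,-6,0,0,0,0]]])

```text
time: 7.88
position: [0.6551, -0.1455, 0.1942]
tool_rot: [0.897, -0.442, -0.002, 0.0]
ft_force: [-0.6, -0.1, 1.0]
grip_width: 0.048
grip_force: 0.0
```

Call:
drive_tool(deltas=[[[0,0,0,0,0,0],[0,0,0,0,0,0]]])

```text
time: 8.05
position: [0.6537, -0.1451, 0.1943]
tool_rot: [0.897, -0.443, -0.002, 0.0]
ft_force: [-0.3, 0.5, -1.1]
grip_width: 0.0479
grip_force: 0.0
```

```bash
python3 - <<'E'
from h import *
o,c=shot('wrist','w4.png');print(o['time'],o['position'],R.from_quat(o['tool_rot']).as_matrix())
E
```

```text
8.05 [ 0.65370764 -0.145081    0.19428218] [[ 0.60814409 -0.79381539 -0.00422952]
 [-0.7938165  -0.60815463  0.00181967]
 [-0.00401668  0.00225084 -0.9999894 ]]
```

View pics/w4.png

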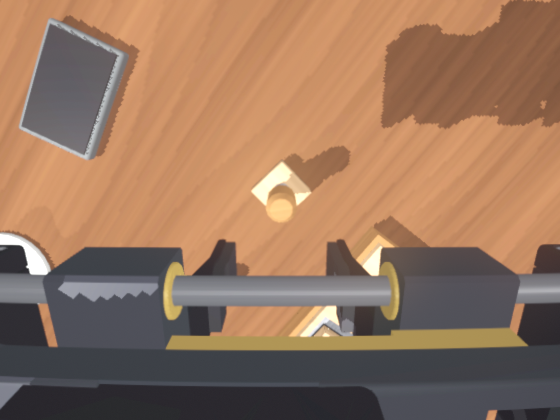

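The square stamp sits centred at handle top (281,205); base corners are (283,162), (312,189), (251,189).

```bash
python3 - <<'E'
from h import *
o,c=shot('wrist')
t=ray(o,c,(281,204),.079);print(t);P=[ray(o,c,p,.018)[:2] for p in[(283,162),(312,189),(251,189)]];print(P,(P[1]+P[2])/2)
M=R.from_quat(o['tool_rot']).as_matrix();print(M.T@(np.r_[t[:2],.0635]-o['position'])*1000)
E
```

```text
[ 0.65525255 -0.14773387  0.079     ]
[array([ 0.66877353, -0.16875742]), array([ 0.63000382, -0.16505366]), array([ 0.67747909, -0.12864413])] [ 0.65374146 -0.1468489 ]
[  4.8278422   -0.15415292 131.03148503]
```

Call:
drive_tool(deltas=[[[2,0,30,0,0,0],[1,0,30,0,0,0],[0,0,30,0,0,0],[0,0,22,0,0,0],[0,0,14,0,0,0],[0,0,5,0,0,0],[0,0,0,0,0,0],[0,0,0,0,0,0]]])

```text
time: 8.82
position: [0.6568, -0.1473, 0.067]
tool_rot: [0.897, -0.442, 0.001, -0.0]
ft_force: [0.2, -0.5, 0.3]
grip_width: 0.0479
grip_force: 0.0
```

Call:
drive_tool(deltas=[[[0,0,0,0,0,0],[0,0,0,0,0,0],[0,0,0,0,0,0],[0,0,0,0,0,0],[0,0,0,0,0,0],[0,0,0,0,0,0]]], gripper=0)

```text
time: 9.32
position: [0.6566, -0.1475, 0.0667]
tool_rot: [0.897, -0.442, 0.0, 0.0]
ft_force: [-1.1, -0.8, 4.0]
grip_width: 0.0253
grip_force: 20.0
```

Call:
drive_tool(deltas=[[[0,0,-20,0,0,0],[0,0,-30,0,0,0],[0,0,-30,0,0,0],[-20,20,0,0,0,0],[-25,25,0,0,0,0],[-25,25,0,0,0,0],[-25,25,0,0,0,0],[-26,24,0,0,0,0]]])

```text
time: 9.98
position: [0.4866, -0.1234, 0.1461]
tool_rot: [0.897, -0.442, 0.0, 0.0]
ft_force: [0.2, -0.5, -0.3]
grip_width: 0.0253
grip_force: 20.0
```

Call:
drive_tool(deltas=[[[0,0,0,0,0,0],[0,0,0,0,0,0],[0,0,0,0,0,0]]])

```text
time: 10.23
position: [0.4893, -0.1243, 0.1464]
tool_rot: [0.897, -0.442, 0.001, -0.0]
ft_force: [0.7, -0.4, -0.8]
grip_width: 0.0253
grip_force: 20.0
```

```bash
python3 - <<'E'
from h import *
o,c=shot('wrist','w5.png');print(o['time'],o['position'],R.from_quat(o['tool_rot']).as_matrix())
E
```

```text
10.2333 [ 0.4892818  -0.12430174  0.14644876] [[ 6.08541419e-01 -7.93519167e-01  2.16187169e-03]
 [-7.93519379e-01 -6.08544214e-01 -9.66281308e-04]
 [ 2.08235725e-03 -1.12746489e-03 -9.99997196e-01]]
```

View pics/w5.png

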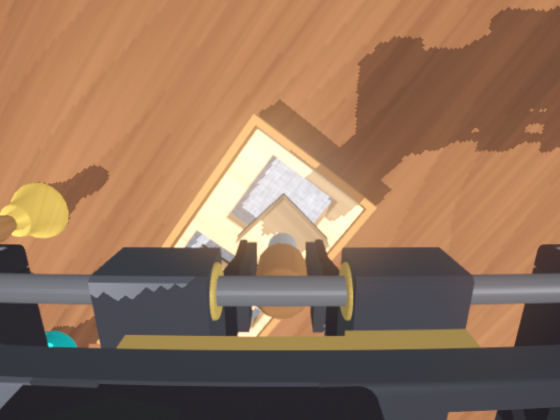

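The square stamp is over its pocket (pocket's far corner (275,157), base far corner (283,197)) and the position matches. Lower it.

Call:
drive_tool(deltas=[[[0,0,10,0,0,0],[0,0,15,0,0,0],[0,0,15,0,0,0],[0,0,12,0,0,0],[0,0,8,0,0,0],[0,0,4,0,0,0],[0,0,2,0,0,0],[0,0,0,0,0,0]]])

```text
time: 10.95
position: [0.4888, -0.124, 0.08]
tool_rot: [0.897, -0.442, 0.0, 0.0]
ft_force: [-0.2, 0.6, -1.2]
grip_width: 0.0254
grip_force: 20.0
```

Call:
drive_tool(deltas=[[[0,0,0.5,0,0,0],[0,0,0,0,0,0],[0,0,0,0,0,0],[0,0,0,0,0,0],[0,0,0,0,0,0]]], gripper=55)

```text
time: 11.37
position: [0.4884, -0.1238, 0.0798]
tool_rot: [0.897, -0.442, 0.0, -0.0]
ft_force: [-0.4, 0.0, -0.6]
grip_width: 0.0461
grip_force: 0.0
```

Call:
drive_tool(deltas=[[[0,0,-15,0,0,0],[0,0,-25,0,0,0],[0,0,-30,0,0,0],[0,0,-30,0,0,0],[0,0,-20,0,0,0],[0,0,0,0,0,0],[0,0,0,0,0,0]]])

```text
time: 11.95
position: [0.4888, -0.124, 0.2007]
tool_rot: [0.897, -0.442, 0.002, 0.0]
ft_force: [0.2, 0.9, -0.3]
grip_width: 0.0477
grip_force: 0.0
```

Call:
drive_tool(deltas=[[[-11,-31,0,0,0,0],[-11,-31,0,0,0,0],[-11,-31,0,0,0,0],[-11,-31,0,0,0,0],[-11,-31,0,0,0,0],[-11,-31,0,0,0,0],[-11,-31,0,0,0,0],[-11,-31,0,0,0,0]]])

```text
time: 12.62
position: [0.6308, 0.0986, 0.197]
tool_rot: [0.897, -0.442, -0.002, 0.001]
ft_force: [0.8, -0.2, -0.2]
grip_width: 0.0478
grip_force: 0.0
```

Call:
drive_tool(deltas=[[[-11,-31,0,0,0,0],[-11,-31,0,0,0,0],[0,-5,0,0,0,-0.12],[0,0,0,0,0,-0.12],[0,0,0,0,0,-0.12],[0,0,0,0,0,-0.12],[0,0,0,0,0,-0.12],[0,0,0,0,0,0]]])

```text
time: 13.28
position: [0.6699, 0.1553, 0.1967]
tool_rot: [0.988, -0.156, -0.002, 0.0]
ft_force: [0.6, -0.1, -0.2]
grip_width: 0.0476
grip_force: 0.0
```

Call:
drive_tool(deltas=[[[0,0,0,0,0,0],[0,0,0,0,0,0]]])

```text
time: 13.45
position: [0.6706, 0.1552, 0.1981]
tool_rot: [0.987, -0.159, -0.001, 0.0]
ft_force: [0.1, 0.1, -0.1]
grip_width: 0.0479
grip_force: 0.0
```

```bash
python3 - <<'E'
from h import *
o,c=shot('wrist');print(o['time'],o['position'],R.from_quat(o['tool_rot']).as_matrix(),o['q'])
_,b=shot('side')
cv2.imwrite('pics/w6.png',np.hstack([c['img'],cv2.resize(b['img'][150:250,250:330],(240,300))[np.r_[0:300,[0]*120]]])[:,:,::-1])
E
```

```text
13.45 [0.67056926 0.15517264 0.19811972] [[ 9.49586184e-01 -3.13497013e-01 -2.38794287e-03]
 [-3.13498241e-01 -9.49588769e-01 -1.48924038e-04]
 [-2.22087649e-03  8.90032099e-04 -9.99997138e-01]] [6.54218020e-02 6.63566583e-01 1.30160812e+00 8.12274843e-06
 1.17881053e+00 1.95508960e+00]
```

View pics/w6.png

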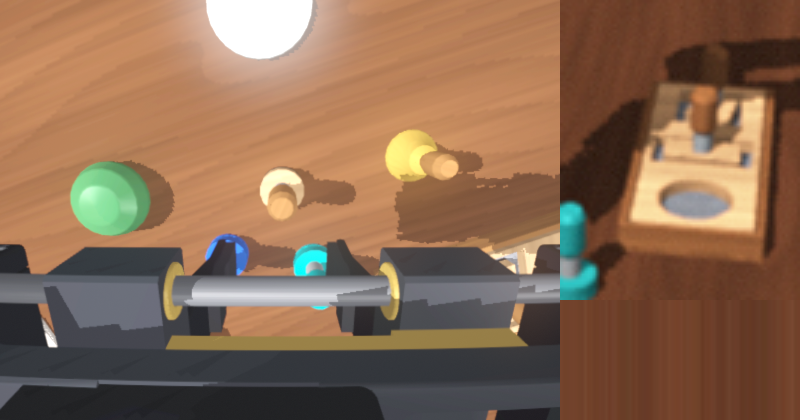

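The wrist view shows the natural-wood round stamp under the tool (handle top (281,206), pale base (282,190)); blue and teal are well clear.

Call:
drive_tool(deltas=[[[2,0,30,0,0,0],[0,0,30,0,0,0],[0,0,30,0,0,0],[0,0,24,0,0,0],[0,0,15,0,0,0],[0,0,5,0,0,0],[0,0,0,0,0,0],[0,0,0,0,0,0]]])

```text
time: 14.22
position: [0.6738, 0.1547, 0.0662]
tool_rot: [0.987, -0.158, 0.001, -0.0]
ft_force: [-1.4, 0.4, 0.6]
grip_width: 0.0479
grip_force: 0.0
```

Call:
drive_tool(deltas=[[[0,0,0,0,0,0],[0,0,0,0,0,0],[0,0,0,0,0,0],[0,0,0,0,0,0],[0,0,0,0,0,0],[0,0,0,0,0,0]]], gripper=0)

```text
time: 14.72
position: [0.6735, 0.1546, 0.0663]
tool_rot: [0.988, -0.157, 0.001, -0.0]
ft_force: [-0.5, 0.3, 2.3]
grip_width: 0.0253
grip_force: 20.0
```

Call:
drive_tool(deltas=[[[0,0,-20,0,0,0],[0,0,-30,0,0,0],[0,0,-35,0,0,0],[0,0,-35,0,0,0],[-20,24,0,0,0,0],[-20,24,0,0,0,0],[-20,24,0,0,0,0],[-20,24,0,0,0,0]]])

```text
time: 15.38
position: [0.5657, 0.0879, 0.1858]
tool_rot: [0.988, -0.157, 0.0, -0.0]
ft_force: [-0.7, -0.0, -0.6]
grip_width: 0.025
grip_force: 20.0
```

Call:
drive_tool(deltas=[[[-20,24,0,0,0,0],[-20,24,0,0,0,0],[-20,22,0,0,0,0],[0,0,10,0,0,0],[0,0,15,0,0,0],[0,0,15,0,0,0],[0,0,0,0,0,0],[0,0,0,0,0,0]]])

```text
time: 16.05
position: [0.4879, 0.0405, 0.1452]
tool_rot: [0.988, -0.158, -0.001, -0.0]
ft_force: [0.9, -0.5, -0.7]
grip_width: 0.025
grip_force: 20.0
```

```bash
python3 - <<'E'
from h import *
o,c=shot('wrist','w7.png');print(o['time'],o['position'],R.from_quat(o['tool_rot']).as_matrix())
print(proj(o,c,[(.488+.033*np.cos(a),.04+.033*np.sin(a),.028) for a in np.arange(4)*np.pi/2]))
E
```

```text
16.05 [0.48792448 0.0404748  0.14517835] [[ 9.50375245e-01 -3.11100582e-01 -1.82261793e-03]
 [-3.11100495e-01 -9.50376961e-01  3.38319277e-04]
 [-1.83742541e-03  2.45487074e-04 -9.99998282e-01]]
[[268.21769126 170.29716802]
 [242.97428792 220.70187798]
 [293.50055405 244.69654836]
 [320.34809406 196.40591065]]
```

View pics/w7.png

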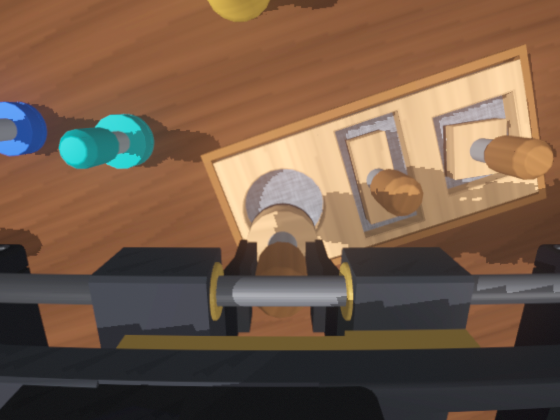

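The round stamp is held just over the round pocket (rim left (247,195), right (324,200), far (285,168)), about 3 mm off; both other stamps sit flat. I'll shift and lower.

Call:
drive_tool(deltas=[[[0,2,10,0,0,0],[0,1,15,0,0,0],[0,0,15,0,0,0],[0,0,12,0,0,0],[0,0,8,0,0,0],[0,0,4,0,0,0],[0,0,1,0,0,0],[0,0,0,0,0,0]]])

```text
time: 16.77
position: [0.4879, 0.0376, 0.0809]
tool_rot: [0.988, -0.157, 0.0, -0.0]
ft_force: [-0.2, -0.2, -0.2]
grip_width: 0.0249
grip_force: 20.0
```

Call:
drive_tool(deltas=[[[0,0,0.5,0,0,0],[0,0,0,0,0,0],[0,0,0,0,0,0],[0,0,0,0,0,0],[0,0,0,0,0,0]]], gripper=55)

```text
time: 17.18
position: [0.4877, 0.0376, 0.0804]
tool_rot: [0.988, -0.157, 0.0, -0.0]
ft_force: [-0.2, 0.1, 0.1]
grip_width: 0.0456
grip_force: 0.0
```

Call:
drive_tool(deltas=[[[0,0,-15,0,0,0],[0,0,-25,0,0,0],[0,0,-30,0,0,0],[0,0,-30,0,0,0],[0,0,-30,0,0,0],[-30,0,0,0,0,0],[-20,0,0,0,0,0],[0,0,0,0,0,0]]])

```text
time: 17.85
position: [0.4347, 0.0545, 0.2103]
tool_rot: [0.988, -0.157, -0.003, -0.0]
ft_force: [0.1, 0.3, -0.9]
grip_width: 0.0479
grip_force: 0.0
```

```bash
python3 - <<'E'
from h import *
o,c=shot('wrist');print(o['time'],o['position'])
_,b=shot('side')
cv2.imwrite('pics/w8.png',np.hstack([cv2.resize(c['img'],(480,360)),cv2.resize(b['img'][140:290,190:320],(312,360))])[:,:,::-1])
E
```

```text
17.85 [0.43472609 0.0545001  0.21025047]
```

View pics/w8.png

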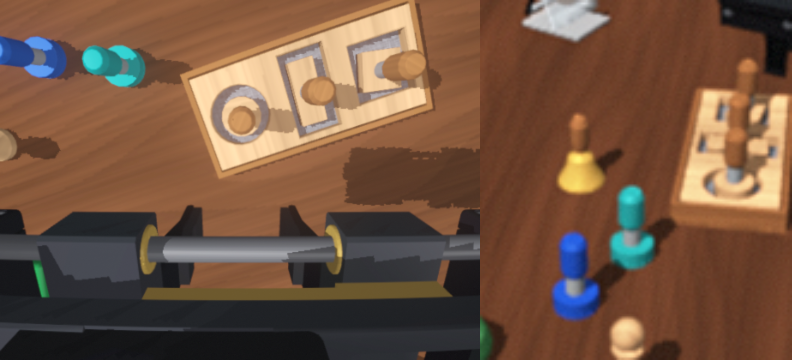

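All three stamps stand flat inside their own pockets with gaps all round: round at (240,113), long at (306,92), square at (378,68). The bell and the others haven't moved.

```bash
python3 -c "
from rig import ticket;print(ticket.hand_in())"
```

```text
the job is handed in; nothing more can be done
None
```

The job is handed in at about 18 s of the 88 s allowed: in the last camera views all three stamps stand flat in their matching pockets and the bell and pawn look unmoved; the stapler and paperweight were not approached, and no verdict came back.

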